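# Open a gearbox: turn it over with its loose cover, then lift the cover off

### The job

The small gearbox lies cover-down in the wooden V-cradle and its screws are already out, so the cover and the gear inside are loose. Turn gearbox and cover over together, pressed shut, and lay them back lengthwise in the cradle so that the cover is now on top; then lift the cover straight off and lay it flat, boss up, in the large bay of the parts tray, leaving the open housing lying in the cradle with its gear inside and the tools on the bench where they are.

Things in the scene. Friction and masses are not known exactly. Their poses are not given: they have to be found in the camera images.
- cradle: Plywood V-cradle, fixed. Origin: centre of its underside on the bench; z up, x along the trough, roughly away from the robot, y left. Two 15 mm cheeks at x = -51 to -36 and +36 to +51 mm carry the V; the 72 mm between them is open above a base board 130 x 150 x 10 mm, so a finger can pass under the gearbox.
- cradle_root (a point): Middle of the bottom line of the V, 45 mm above the cradle's origin, same axes. From this line a left and a right wall rise at 45 degrees, each 60 mm long up the slope (tops 87 mm above the bench). What lies on one wall rests its lower edge on the other.
- housing: Gearbox housing: open aluminium box 110 (x) x 70 (y) x 32 (z) mm, 0.3 to 0.5 kg, walls and floor 6 mm. Origin: centre of the flat outer face of its floor; z points to the open side. It starts upside down on its cover, which lies on the cradle's right wall: z points into that wall, x along the trough, the -y edge at the bottom. Lying open side up on a wall its origin is 70 mm above the bench.
- housing_rim (a point): Centre of the housing's open rim, 32 mm along z from its origin; the seated cover's origin coincides with it (1.5 mm play). The pair starts in the cradle's middle along the trough. Inside, a shaft of 11 mm diameter, 20 mm high, stands on the floor at x = 0, y = +10 mm, and beside it a fixed pinion.
- cover: Gearbox cover, not fastened: aluminium plate 110 (x) x 70 (y) x 8 (z) mm, 0.17 to 0.3 kg. Origin: centre of its joint face; z points outward, away from the housing; seated, its axes are parallel to the housing's. On the joint face a spigot 4 mm high fits inside the housing's walls with 1.5 mm play, so the cover must leave straight along z for 4 mm. At the start it lies on the right wall.
- cover_boss (a point): Centre of the flat end of the round boss on the cover's outer face, at x = 0, y = +10, z = +24 mm in the cover's frame. Boss: 32 mm diameter, 16 mm high (38 mm wide in the 3 mm at its foot). At the start it hangs down between the cheeks. Across boss, plate and housing the closed pair is 56 mm thick.
- gear: Loose steel gear, 34 mm diameter, 16 mm thick, 0.07 kg, on the upright shaft inside the housing; it slides some 6 mm along the shaft and would fall out if the cover came away while the housing is upside down. Origin at the centre of its face nearer the housing's floor, z along its axis.
- tray: Dark pressed-steel parts tray, fixed, 220 (x) x 140 (y) mm, 24 mm high, floor 2 mm, walls about 3 mm thick; to the left or to the right of the cradle. Origin at the centre of its underside, z up. An 18 mm divider across it at x = -55 mm parts a small bay with the screws (towards -x, the robot's side) from the large bay (+x), which is 160 x 134 mm inside.
- tray_bay (a point): Centre of the floor of the tray's large bay, 2 mm above the bench. With the cover lying flat in the bay its origin is 4 mm above this point (it stands on its spigot).
- pliers: combination pliers with blue handles, 194 mm long, behind the cradle; loose, leave alone
- wrench_17: steel combination spanner, 198 mm long, behind the cradle; loose, leave alone
- nut: steel hexagon nut, 34 mm across, 16 mm high, on the bench to the left of the cradle; loose, leave alone
- bolt: steel carriage bolt, 87 mm long, 19 mm high, lying to the right of the cradle; loose, leave alone

How it is judged:
On the way:
1. housing and cover, still closed, lie in the cradle the other way up: cover on top (angle between housing's own z axis and vertical between 0.6 and 0.97 rad and z of housing in the frame of cradle between 0.058 and 0.082 m and x of housing in the frame of cradle between -0.03 and 0.03 m and angle between the x axis of housing and the x axis of cradle, either way round below 0.2 rad and distance between housing_rim and cover below 0.004 m), for 0.2 s.
At the end, for the whole second after the job is handed in: The housing lies lengthwise in the cradle, open side up at about 45 degrees (34 to 55), within 30 mm of its middle, the gear on its shaft; the cover lies flat (within 5 degrees), boss up, on the floor of the tray's large bay, within 40 mm of its middle in x and y. All at rest (angle between housing's own z axis and vertical between 0.6 and 0.97 rad and z of housing in the frame of cradle between 0.058 and 0.082 m and x of housing in the frame of cradle between -0.03 and 0.03 m and angle between the x axis of housing and the x axis of cradle, either way round below 0.2 rad and x of cover in the frame of tray_bay between -0.04 and 0.04 m and y of cover in the frame of tray_bay between -0.04 and 0.04 m and z of cover in the frame of tray_bay below 0.009 m and angle between cover's own z axis and vertical below 0.1 rad and distance between gear and housing below 0.018 m and linear speed of each of housing, cover below 0.02 m/s and linear speed of gear below 0.03 m/s); the robot touches nothing.
It fails at once if the cover parts from the housing (by more than 10 mm) while the housing is not yet open side up (distance between housing_rim and cover above 0.01 m and angle between housing's own z axis and vertical above 1.15 rad).
It fails at once if the gear falls out of the housing (distance between gear and housing above 0.035 m).
It fails at once if the gearbox is let go of in the air, more than 35 mm above where it rests in the cradle (z of housing in the frame of cradle above 0.135 m and contact force between each of housing, cover and the fingers below 0.1 N).
It fails at once if the cover is let go of in the air, more than 25 mm above its place (distance between housing_rim and cover above 0.03 m and z of cover in the frame of tray_bay above 0.03 m and contact force between cover and the fingers below 0.1 N and contact force between cover and housing below 0.05 N and contact force between cover and cradle below 0.05 N).
It fails at once if pliers, spanner, nut or bolt moved more than 30 mm (distance of any of pliers, wrench_17, nut, bolt from where it was at the start of the episode above 0.03 m).
It also fails if it takes over 64 s, if anything falls off the work surface, if the arm or the gripper's body presses on something with over 40 N, if the wrist force passes 120 N, or if a joint passes its speed limit or range.

### The arm

A 6-joint arm with a two-finger parallel gripper is mounted at the origin on a cart in front of the work surface, level with it; the furniture and walls round the work are solid. World frame = base frame: x ahead of the robot, y to its left, z up, the work surface at z = 0. Lengths are in m, angles in rad, forces in N, time in s.
With the tool pointing down it reaches from about 0.3 to 0.775 m from the base axis. Payload 14.6 kg.
Tool frame: the origin (TCP) lies midway between the tips of the shut fingers; the grasp point (between the pads) lies 19 mm behind it (ctrl.pinch_z is the distance from the TCP to the grasp point, in m); z points along the fingers, y is the line along which they close (so a half turn about z gives the same grasp; the last joint's range is limited). The gripper opens to 94 mm and grips with 3 to 60 N. Pads are 16 mm wide; open, the fingers measure 119 mm over their backs; the gripper's body (75 mm by 177 mm) begins 78 mm behind the grasp point.
Start: joints at [-1.395, 0.3, 1.521, -0, 1.321, -0.067], TCP at [0.132, -0.534, 0.205] pointing down, gripper open.
Joint ranges: [-3.03, 3.03], [-0.79, 2.21], [0.23, 2.52], [-1.04, 4.18], [0, 3.07], [-2.55, 2.55]. Speed limits (rad/s): [2.22, 2.22, 2.57, 3.14, 3.14, 3.14].

### API

Orientations are given as [roll, pitch, yaw] about the fixed x, y, z axes, in that order (R = Rz(yaw) Ry(pitch) Rx(roll)).
In Python, from station import ctrl gives the robot as it stands.
- The arm moves only by the tool jog_arm, never from a script. Its argument "motion" is a list of rows, each a list of 7 numbers: the shift along the tool's x, y, z in m, then the turn, a rotation vector about the tool's x, y, z in rad, then the opening, from -1 (shut) to 1 (fully open). In form: [[tx, ty, tz, rx, ry, rz, gripper], ...]. A call has 1 to 5 rows; each row shifts and turns the commanded pose from where the row before left it, along the tool's axes as they then stand; what a row does not reach is not made up. A row lasts 1/10 s, in which the tool goes at most 50 mm and 8.59 degrees, less where a joint would pass 70% of its speed; a pose out of reach is approached as far as the arm can. A call is refused whole if a number of a shift passes 0.05 or a number of a turn 0.15, either way. A call with a gripper value outside its range is refused whole. The fingers move at their own pace and stop on an object; "squeeze" is the grip in N (left out, the last holds). Time passes only in rows, so rows that do not move let the fingers close. It gives the time, the measured TCP pose, the force, the opening and the grip force at its end, in the units of the state.
- ctrl.get_obs(): the state, without advancing time (a new reading comes with each control period).
- ctrl.camera(name): name is "side" or "top"; returns the picture (480x640x3 uint8, red, green, blue); there is no depth.
- ctrl.camera_model(name): a dict with "intrinsics" (3x3 intrinsics, pixels), "rvec" (rotation vector, rad) and "tvec" (3), from world to camera coordinates, as OpenCV has them. Camera axes: x right, y down, z forward; pixel columns grow to the right and rows downward; lengths in m; the calibration is good to about 2 mm. A picture is of the moment at which its call begins. camera_model takes no time and is no camera call.
- ctrl.hand_in(): hands the job in; it is judged then, once.
The state is a dict: "time_s": time; "qpos": joint angles; "joint_vel": joint speeds; "tau": joint torques, N m; "ee_pos": TCP position; "eef_rot": TCP orientation; "force": force on the tool from outside, world axes, zero at the start; "moment": the same for the moment, N m; "grip_width": finger opening in m; "grip_force": force on a finger pad.
Only numpy, scipy, OpenCV 4.12 (cv2) and the standard library are available. Lean on these libraries where they do the work, as an engineer would, in place of code of your own. Each camera call takes 0.05 s, during which the arm holds its last target. There are 200 camera calls.

## Working session

There is one attempt and no reset: what is moved stays moved. The work goes in short steps, Python scripts to look and compute and a tool call to move; the robot and the scene stay as the last step left them, time stands still between calls to the robot, and variables do not carry over. Pictures are saved under pics/ and viewed, at most 13 in all, crops included, and the job is handed in when it is done.

Besides the shell and the picture viewer there is one more tool, called after ">>>" as name(argument=value, ...) on one line, values as JSON. jog_arm: Moves the arm, as the interface text tells. Its arguments: {"type":"object","properties":{"motion":{"type":"array"},"squeeze":{"type":"number"}},"required":["motion"]}

```bash
ls; mkdir -p pics; cat > h.py <<'E'
import numpy as np, cv2
from station import ctrl
from scipy.spatial.transform import Rotation as R
def cam(n):
    m=ctrl.camera_model(n);K=np.array(m['intrinsics'],float);Rm=cv2.Rodrigues(np.array(m['rvec'],float))[0];t=np.array(m['tvec'],float).ravel()
    return K,Rm,t
def ray(n,u,v):
    K,Rm,t=cam(n);d=Rm.T@np.linalg.inv(K)@[u,v,1.];return -Rm.T@t,d/np.linalg.norm(d)
def onz(n,u,v,z):
    c,d=ray(n,u,v);return c+d*(z-c[2])/d[2]
def proj(n,P):
    K,Rm,t=cam(n);p=(Rm@np.atleast_2d(P).T).T+t;p=p@K.T;return p[:,:2]/p[:,2:]
def tri(u1,v1,u2,v2):
    a,d=ray('top',u1,v1);b,e=ray('side',u2,v2)
    s=np.linalg.lstsq(np.c_[d,-e],b-a,rcond=None)[0];p,q=a+s[0]*d,b+s[1]*e
    return (p+q)/2,np.linalg.norm(p-q)
def snap(n,f):
    im=ctrl.camera(n);cv2.imwrite('pics/'+f,im[:,:,::-1]);return im
E
python3 - <<'E'
from h import *
for n in('top','side'):
    snap(n,n+'0.png');K,Rm,t=cam(n);print(n,K.round(1).tolist(),(-Rm.T@t).round(3),Rm[2].round(3))
o=ctrl.get_obs();print(o,ctrl.pinch_z)
E
```

```text
pics
top [[444.1, 0.0, 316.8], [0.0, 444.1, 239.7], [0.0, 0.0, 1.0]] [ 0.449 -0.014  0.994] [ 0.172  0.028 -0.985]
side [[458.2, 0.0, 320.0], [0.0, 458.2, 236.5], [0.0, 0.0, 1.0]] [ 0.502 -0.723  0.62 ] [ 0.088  0.809 -0.581]
{'time_s': 0.1, 'qpos': array([-1.39462410e+00,  3.00416101e-01,  1.52152950e+00, -4.07596545e-06,
        1.32072088e+00, -6.65888313e-02]), 'joint_vel': array([ 0.00014616, -0.00107398, -0.00407522,  0.00138182, -0.00037419,
        0.00094209]), 'tau': array([ 1.43075267e-03, -5.32644868e+01, -3.53282547e+01,  7.09775719e-02,
        2.35256605e-02, -6.75012507e-05]), 'ee_pos': array([ 0.13216982, -0.53362934,  0.20493832]), 'eef_rot': array([-3.14052094e+00, -6.75132533e-05,  2.42762037e-01]), 'force': array([-0.61089776,  0.20192918,  0.43322763]), 'moment': array([-0.00329341,  0.00811008,  0.05595115]), 'grip_force': 0.0, 'grip_width': 0.09368792057826629} 0.0188
```

View pics/top0.png

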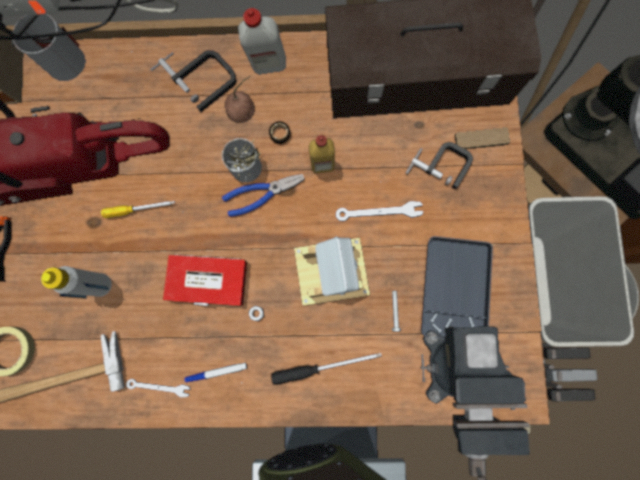

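View pics/side0.png

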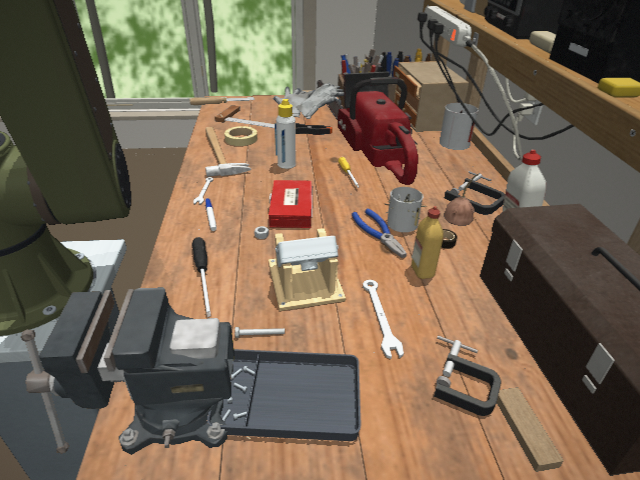

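The top view shows the cradle at about (330,270) with the housing on its right half and the tray at (460,285). The side view shows the tray at (290,395), right of the cradle, with the vise at its robot end. I'll crop both for measurement.

```bash
python3 - <<'E'
from h import *
a=cv2.imread('pics/top0.png');b=cv2.imread('pics/side0.png')
def big(c,s): return cv2.resize(c,None,fx=s,fy=s,interpolation=cv2.INTER_CUBIC)
A=big(a[230:310,285:375],4.4);  # 396x352
T=big(a[230:340,415:500],4)[:, :]  #340x440
B=big(b[225:312,260:352],4.3) #396x374
C=big(b[340:445,215:370],2.5) 
H=np.zeros((600,800,3),np.uint8)
big1=big(a[230:312,285:375],4.2);big2=big(b[225:312,260:352],4.2)
H[:big1.shape[0],:big1.shape[1]]=big1;H[:big2.shape[0],400:400+big2.shape[1]]=big2
t2=big(a[230:330,415:500],2.2);H[370:370+t2.shape[0],:t2.shape[1]]=t2
c2=big(C,0.85);H[370:370+c2.shape[0],300:300+c2.shape[1]]=c2[:230]
cv2.imwrite('pics/c1.png',H)
hsv=cv2.cvtColor(a,cv2.COLOR_BGR2HSV)
print('board',hsv[298,315],hsv[250,362],'bench',hsv[290,290],'housing',hsv[270,340],'tray',hsv[270,455])
m=cv2.inRange(hsv,(18,40,150),(35,170,255));m[:230]=0;m[312:]=0;m[:,:285]=0;m[:,375:]=0
p=cv2.findNonZero(m);r=cv2.minAreaRect(p);print(r,cv2.boxPoints(r).round(1).tolist(),len(p))
bx=np.array([onz('top',*q,0.01) for q in cv2.boxPoints(r)]);print(bx.round(4))
print(np.linalg.norm(bx-np.roll(bx,1,0),axis=1).round(4),bx.mean(0))
E
```

```text
board [ 20  94 168] [ 16 100 188] bench [ 13 111 173] housing [ 97  21 209] tray [106  33 102]
((330.9159851074219, 271.0875549316406), (59.19348907470703, 68.72203826904297), 80.6900634765625) [[292.20001220703125, 247.39999389648438], [360.0, 236.3000030517578], [369.6000061035156, 294.70001220703125], [301.79998779296875, 305.8999938964844]] 1837
[[ 0.6046  0.07    0.01  ]
 [ 0.6266 -0.0828  0.01  ]
 [ 0.4959 -0.0995  0.01  ]
 [ 0.4743  0.0499  0.01  ]]
[0.1318 0.1544 0.1318 0.1509] [ 0.55037089 -0.01560418  0.01      ]
```

View pics/c1.png

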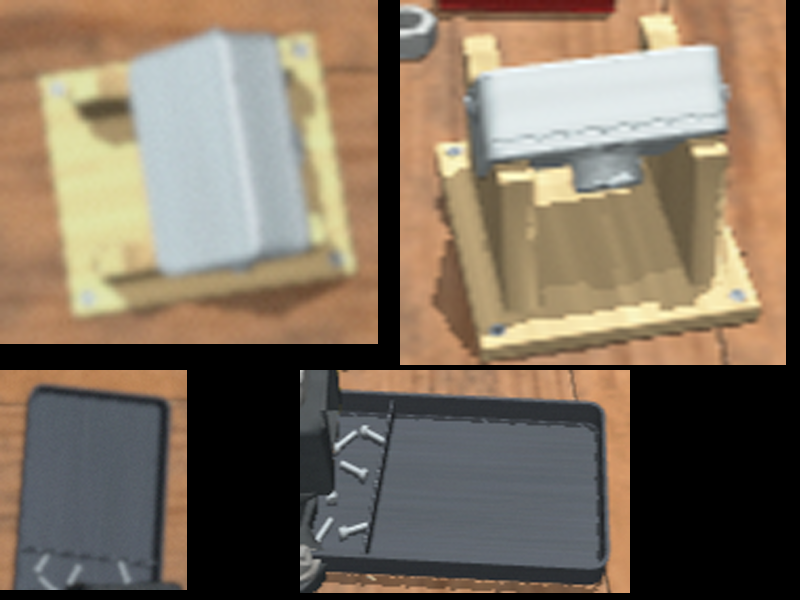

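The crop shows the board corners, the ridge of the housing, the boss between the cheeks, and the tray's far corners and divider clearly. I'll convert them to positions.

```bash
python3 - <<'E'
from h import *
b=np.array([onz('top',*q,.01) for q in [(295,247.9),(360,238.3),(369.5,294.8),(302.9,305)]]);print(b.round(4),b.mean(0),np.linalg.norm(b-np.roll(b,1,0),axis=1).round(4))
s=np.array([onz('side',*q,.01) for q in [(279,307),(345,297.6),(269,259.5)]]);print('side',s.round(4),'BR/TL mid',(s[1]+s[2])/2)
r=[onz('top',285+x/4.2,230+y/4.2,.1228) for x,y in((222,30),(262,250))];print('ridge',np.round(r,4))
sr=[onz('side',260+(x-400)/4.2,225+y/4.2,.1228) for x,y in((482,72),(718,46))];print('ridge side',np.round(sr,4))
t=[onz('top',*q,.024) for q in((430,238.2),(491.4,244.5))]+[onz('top',*q,.02) for q in((426.4,311.8),(487.7,314))]
print('tray top',np.round(t,4))
t=[onz('side',*q,.024) for q in((357.6,356.5),(359.5,433))]+[onz('side',*q,.02) for q in((258.8,355.5),(247,425.6))]
print('tray side',np.round(t,4))
E
```

```text
[[ 0.6035  0.0638  0.01  ]
 [ 0.6221 -0.0826  0.01  ]
 [ 0.4957 -0.0992  0.01  ]
 [ 0.4762  0.0474  0.01  ]] [ 0.5493668  -0.01765909  0.01      ] [0.1283 0.1476 0.1274 0.1479]
side [[ 0.4962 -0.0962  0.01  ]
 [ 0.6237 -0.0797  0.01  ]
 [ 0.478   0.0487  0.01  ]] BR/TL mid [ 0.55081032 -0.01548479  0.01      ]
ridge [[ 0.6056 -0.0308  0.1228]
 [ 0.5014 -0.0468  0.1228]]
ridge side [[ 0.5018 -0.0442  0.1228]
 [ 0.6069 -0.0315  0.1228]]
tray top [[ 0.6164 -0.2354  0.024 ]
 [ 0.5995 -0.3678  0.024 ]
 [ 0.4568 -0.2189  0.02  ]
 [ 0.4499 -0.3489  0.02  ]]
tray side [[ 0.6223 -0.2349  0.024 ]
 [ 0.6034 -0.3687  0.024 ]
 [ 0.4609 -0.2172  0.02  ]
 [ 0.4461 -0.3422  0.02  ]]
```

Measured: cradle at (0.550, -0.0165) with yaw 7.35°, which agrees with the housing ridge to about 1 mm. The bay centre is near (0.531, -0.292), tray yaw about -7°. I'll raise the arm and traverse.

```bash
cat >> h.py <<'E'
C0=np.array([.550,-.0165,0]);PSI=.128
def cr(x,y,z): return C0+R.from_euler('z',PSI).apply([x,y,z])
def to(P,delta,psi=PSI):
    """shift (present tool axes), then turn (tool rotvec)"""
    o=ctrl.get_obs();A=R.from_euler('xyz',o['eef_rot']);B=R.from_euler('z',psi)*R.from_euler('x',np.pi+delta)
    print('t',round(o['time_s'],2),'tcp',o['ee_pos'].round(4),'q',o['qpos'].round(2),'F',o['force'].round(1),'grip',round(o['grip_width'],4),round(o['grip_force'],1))
    print('shift now',A.inv().apply(np.array(P)-o['ee_pos']).round(4),'turn',(A.inv()*B).as_rotvec().round(4),'shift after turn',B.inv().apply(np.array(P)-o['ee_pos']).round(4))
E
```

>>> jog_arm(motion=[[0,0,-0.04,0,0,0,1],[0,0,-0.04,0,0,0,1],[0.034,-0.018,-0.003,0,0,0,1],[0.034,-0.018,-0.003,0,0,0,1],[0.034,-0.018,-0.003,0,0,0,1]])

```text
time_s: 0.6
ee_pos: [0.2189, -0.4558, 0.2944]
eef_rot: [-3.141, -0.0, 0.242]
force: [0.5, 0.2, -0.6]
grip_width: 0.094
grip_force: 0.0
```

>>> jog_arm(motion=[[0.034,-0.018,-0.003,0,0,0,1],[0.034,-0.018,-0.003,0,0,0,1],[0.034,-0.018,-0.003,0,0,0,1],[0.034,-0.018,-0.003,0,0,0,1],[0.034,-0.018,-0.003,0,0,0,1]])

```text
time_s: 1.1
ee_pos: [0.3625, -0.3274, 0.3094]
eef_rot: [-3.141, 0.0, 0.243]
force: [-1.0, -0.6, 0.4]
grip_width: 0.094
grip_force: 0.0
```

>>> jog_arm(motion=[[0.034,-0.018,0,0,0,0,1],[0.034,-0.018,0,0,0,0,1],[0.034,-0.018,0,0,0,0,1],[0.034,-0.018,0,0,0,0,1],[0.034,-0.018,0,0,0,0,1]])

```text
time_s: 1.6
ee_pos: [0.5059, -0.1991, 0.3092]
eef_rot: [-3.141, 0.0, 0.243]
force: [0.4, -2.1, -0.1]
grip_width: 0.0938
grip_force: 0.0
```

```bash
python3 -c "
from h import *
to(cr(0,-.110,.172),np.pi/4)"
```

```text
t 1.6 tcp [ 0.5059 -0.1991  0.3092] q [-0.44  0.23  1.37 -0.    1.54  0.89] F [ 0.4 -2.1 -0.1] grip 0.0938 0.0
shift now [ 0.0741 -0.0573  0.1372] turn [0.7842 0.0455 0.1087] shift after turn [0.067  0.0507 0.1433]
```

>>> jog_arm(motion=[[0.013,0,0,0.131,0.0076,0.018,1],[0.013,0,0,0.131,0.0076,0.018,1],[0.013,0,0,0.131,0.0076,0.018,1],[0.013,0,0,0.131,0.0076,0.018,1],[0.013,0,0,0.131,0.0076,0.018,1]])

```text
time_s: 2.1
ee_pos: [0.5691, -0.1874, 0.31]
eef_rot: [-2.481, -0.007, 0.147]
force: [0.6, 0.7, 0.4]
grip_width: 0.094
grip_force: 0.0
```

>>> jog_arm(motion=[[0,0,0,0.131,0.0076,0.018,1],[0,0,0,0,0,0,1]])

```text
time_s: 2.3
ee_pos: [0.5683, -0.1887, 0.3063]
eef_rot: [-2.348, 0.005, 0.126]
force: [0.6, -1.3, -0.7]
grip_width: 0.0941
grip_force: 0.0
```

```bash
python3 -c "
from h import *
to(cr(0,-.110,.172),np.pi/4)"
```

```text
t 2.3 tcp [ 0.5683 -0.1887  0.3063] q [-0.62  0.66  0.96  0.62  2.04  0.97] F [ 0.6 -1.3 -0.7] grip 0.0941 0.0
shift now [0.0044 0.0515 0.1392] turn [-0.0084  0.0017 -0.0048] shift after turn [0.0039 0.0503 0.1396]
```

>>> jog_arm(motion=[[0.001,0.0125,0.035,-0.008,0.002,-0.005,1],[0.001,0.0125,0.035,0,0,0,1],[0.001,0.0125,0.035,0,0,0,1],[0.001,0.0125,0.035,0,0,0,1],[0,0,0,0,0,0,1]])

```text
time_s: 2.8
ee_pos: [0.5636, -0.1219, 0.1724]
eef_rot: [-2.362, -0.001, 0.134]
force: [0.0, 0.2, -0.5]
grip_width: 0.0942
grip_force: 0.0
```

```bash
python3 -c "
from h import *
to(cr(0,-.010,.072),np.pi/4)
b=snap('side','s1.png');a=snap('top','t1.png')
H=np.zeros((480,800,3),np.uint8)
H[:, :400]=cv2.resize(b[200:320,250:350],(400,480),interpolation=2);H[:,400:]=cv2.resize(a[210:330,280:380],(400,480),interpolation=2)
cv2.imwrite('pics/c2.png',H[:,:,::-1])"
```

```text
t 2.8 tcp [ 0.5636 -0.1219  0.1724] q [-0.54  0.66  1.27  0.59  1.74  0.84] F [ 0.   0.2 -0.5] grip 0.0942 0.0
shift now [0.0005 0.0021 0.1391] turn [0.0061 0.0035 0.0049] shift after turn [-0.      0.0029  0.1391]
```

View pics/c2.png

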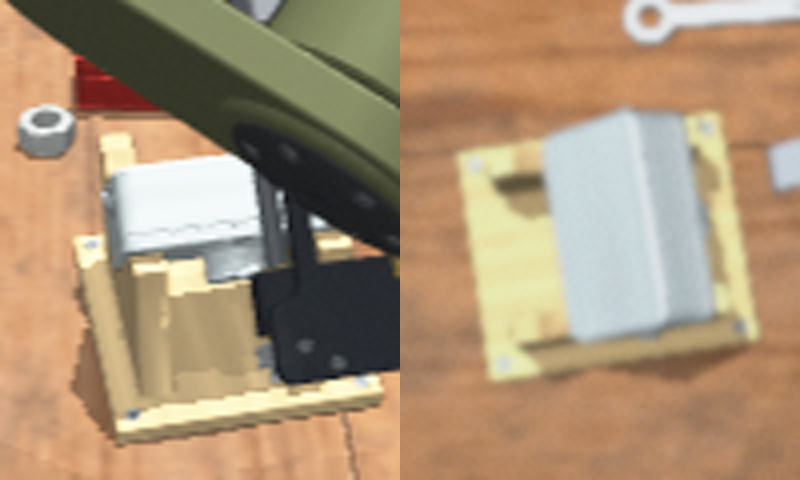

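The side view shows the fingers to the right of the pair, and the top view shows a fingertip at about (376,251). I'll check that against the projection before entering.

```bash
python3 -c "
from h import *
Rt=R.from_euler('xyz',ctrl.get_obs()['eef_rot']);p=ctrl.get_obs()['ee_pos']
for s in(-1,1):
    q=p+Rt.apply([0,s*.047,0]);print(s,q.round(3),proj('top',q).round(1),proj('side',q).round(1))
print(proj('top',cr(0,-.0233,.0853)),proj('side',cr(0,-.0233,.0853)))"
```

```text
-1 [ 0.561 -0.091  0.21 ] [[373.2 252.6]] [[314.4 215. ]]
1 [ 0.57  -0.158  0.144] [[404.4 252. ]] [[323.  271.4]]
[[342.50421937 265.48190672]] [[307.19806645 255.62060351]]
```

>>> jog_arm(motion=[[0,0.002,0.02,0.006,0.0035,0.005,1],[0,0,0.02,0,0,0,1],[0,0,0,0,0,0,1]])

```text
time_s: 3.2
ee_pos: [0.5618, -0.0974, 0.1464]
eef_rot: [-2.358, -0.005, 0.126]
force: [0.2, -0.4, 0.6]
grip_width: 0.0941
grip_force: 0.0
```

>>> jog_arm(motion=[[0,0,0.02,0,0,0,1],[0,0,0.02,0,0,0,1],[0,0,0.02,0,0,0,1],[0,0,0,0,0,0,1]])

```text
time_s: 3.6
ee_pos: [0.5568, -0.0554, 0.1038]
eef_rot: [-2.357, -0.005, 0.126]
force: [-1.0, -0.2, 0.8]
grip_width: 0.094
grip_force: 0.0
```

```bash
python3 -c "
from h import *
to(cr(0,-.010,.072),np.pi/4)"
```

```text
t 3.6 tcp [ 0.5568 -0.0554  0.1038] q [-0.46  0.67  1.43  0.63  1.55  0.8 ] F [-1.  -0.2  0.8] grip 0.094 0.0
shift now [-0.002   0.0016  0.0433] turn [ 0.001  -0.005   0.0019] shift after turn [-0.0018  0.0016  0.0433]
```

>>> jog_arm(motion=[[-0.002,0.0016,0.015,0.001,-0.005,0.002,1],[0,0,0.014,0,0,0,1],[0,0,0.014,0,0,0,1],[0,0,0,0,0,0,1]])

```text
time_s: 4.0
ee_pos: [0.5503, -0.0254, 0.0703]
eef_rot: [-2.354, 0.002, 0.128]
force: [0.6, -0.7, -0.1]
grip_width: 0.094
grip_force: 0.0
```

```bash
python3 -c "
from h import *
to(cr(0,-.010,.072),np.pi/4)
b=snap('side','s2.png');a=snap('top','t2.png')
H=np.zeros((480,800,3),np.uint8)
H[:, :400]=cv2.resize(b[200:320,250:350],(400,480),interpolation=2);H[:,400:]=cv2.resize(a[210:330,280:380],(400,480),interpolation=2)
cv2.imwrite('pics/c3.png',H[:,:,::-1])"
```

```text
t 4.0 tcp [ 0.5503 -0.0254  0.0703] q [-0.42  0.69  1.49  0.65  1.47  0.79] F [ 0.6 -0.7 -0.1] grip 0.094 0.0
shift now [ 0.0008 -0.0004 -0.002 ] turn [-0.0018  0.0016 -0.0018] shift after turn [ 0.0008 -0.0004 -0.002 ]
```

View pics/c3.png

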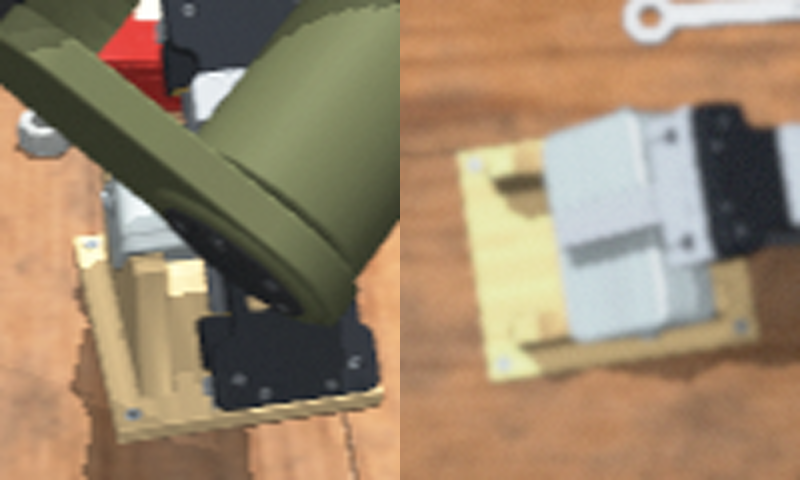

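The top view shows the upper finger crossing the middle of the housing (crop row ~220, housing 105–340), with the lower finger under the boss. I'll close now.

>>> jog_arm(motion=[[0,0,0,0,0,0,0.4],[0,0,0,0,0,0,0.3],[0,0,0,0,0,0,0.2],[0,0,0,0,0,0,0],[0,0,0,0,0,0,-1]], squeeze=20)

```text
time_s: 4.6
ee_pos: [0.551, -0.0264, 0.072]
eef_rot: [-2.354, 0.0, 0.127]
force: [-5.9, 22.9, 28.2]
grip_width: 0.0573
grip_force: 18.0
```

>>> jog_arm(motion=[[0,0,0,0,0,0,-1],[0,0,0,0,0,0,-1],[0,0,0,0,0,0,-1]], squeeze=55)

```text
time_s: 4.9
ee_pos: [0.551, -0.0257, 0.0727]
eef_rot: [-2.353, -0.0, 0.128]
force: [-3.8, 7.0, 8.7]
grip_width: 0.0555
grip_force: 55.0
```

>>> jog_arm(motion=[[0,-0.005,-0.005,0,0,0,-1],[0,-0.01,-0.01,0,0,0,-1],[0,-0.01,-0.01,0,0,0,-1],[0,-0.01,-0.01,0,0,0,-1],[0,0,0,0,0,0,-1]])

```text
time_s: 5.4
ee_pos: [0.5519, -0.0271, 0.1235]
eef_rot: [-2.358, -0.003, 0.127]
force: [-0.7, 0.4, -6.6]
grip_width: 0.0559
grip_force: 55.0
```

>>> jog_arm(motion=[[0,-0.014,-0.014,0,0,0,-1],[0,-0.014,-0.014,0,0,0,-1],[0,-0.014,-0.014,0,0,0,-1],[0,-0.014,-0.014,0,0,0,-1],[0,-0.014,-0.014,0,0,0,-1]])

```text
time_s: 5.9
ee_pos: [0.5511, -0.0268, 0.2223]
eef_rot: [-2.356, -0.0, 0.127]
force: [0.6, 0.5, -6.4]
grip_width: 0.0556
grip_force: 55.0
```

```bash
python3 -c "
from h import *
to(cr(0,-.0013,.183),-np.pi/4)"
```

```text
t 5.9 tcp [ 0.5511 -0.0268  0.2223] q [-0.42  0.5   1.4   0.65  1.7   0.96] F [ 0.6  0.5 -6.4] grip 0.0556 55.0
shift now [0.0002 0.0214 0.0342] turn [-1.5707e+00 -5.0000e-04 -1.2000e-03] shift after turn [ 0.0003 -0.0342  0.0214]
```

>>> jog_arm(motion=[[0,0,0,-0.1,0,0,-1],[0,0,0,-0.131,0,0,-1],[0,0,0,-0.131,0,0,-1],[0,0,0,-0.131,0,0,-1],[0,0,0,-0.131,0,0,-1]])

```text
time_s: 6.4
ee_pos: [0.5512, -0.0268, 0.2222]
eef_rot: [-2.985, -0.002, 0.126]
force: [-0.0, 1.0, -7.2]
grip_width: 0.056
grip_force: 55.0
```

>>> jog_arm(motion=[[0,0,0,-0.131,0,0,-1],[0,0,0,-0.131,0,0,-1],[0,0,0,-0.131,0,0,-1],[0,0,0,-0.131,0,0,-1],[0,0,0,-0.131,0,0,-1]])

```text
time_s: 6.9
ee_pos: [0.551, -0.0262, 0.222]
eef_rot: [2.645, -0.003, 0.125]
force: [-0.2, -0.3, -7.3]
grip_width: 0.0553
grip_force: 55.0
```

>>> jog_arm(motion=[[0,0,0,-0.131,0,0,-1],[0,0,0,-0.131,0,0,-1],[0,0,0,-0.03,0,0,-1],[0,0,0,0,0,0,-1]])

```text
time_s: 7.3
ee_pos: [0.5508, -0.026, 0.2199]
eef_rot: [2.359, 0.001, 0.126]
force: [0.4, -0.1, -6.7]
grip_width: 0.0558
grip_force: 55.0
```

```bash
python3 -c "
from h import *
to(cr(0,-.0013,.123),-np.pi/4)
a=snap('top','t3.png');b=snap('side','s3.png')
H=np.zeros((480,800,3),np.uint8)
H[:, :400]=cv2.resize(b[180:324,250:370],(400,480),interpolation=2);H[:,400:]=cv2.resize(a[210:330,280:380],(400,480),interpolation=2)
cv2.imwrite('pics/c4.png',H[:,:,::-1])"
```

```text
t 7.3 tcp [ 0.5508 -0.026   0.2199] q [ 0.23  0.36  1.59 -0.8   1.37  1.92] F [ 0.4 -0.1 -6.7] grip 0.0558 55.0
shift now [ 0.0005 -0.0741  0.063 ] turn [-0.0032  0.0018 -0.0004] shift after turn [ 0.0004 -0.0743  0.0627]
```

View pics/c4.png

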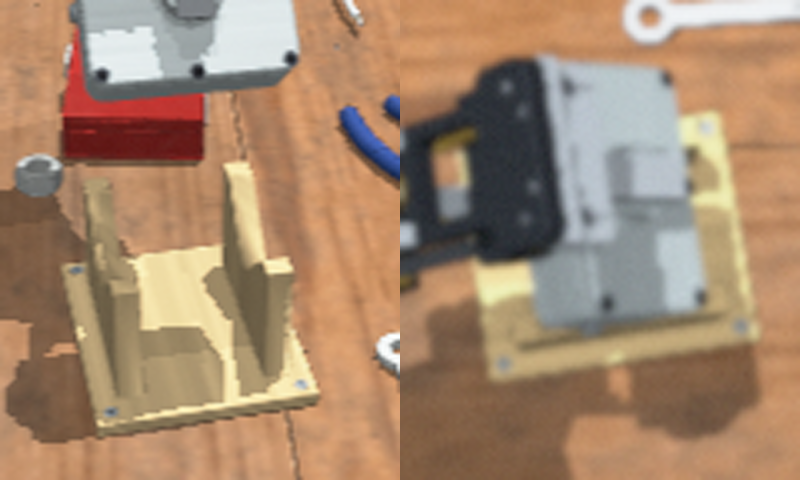

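Side and top show the pair still closed, cover now facing up-right with the boss up. I'll lower toward the cradle.

>>> jog_arm(motion=[[0,-0.015,0.01,-0.003,0.002,0,-1],[0,-0.02,0.018,0,0,0,-1],[0,-0.02,0.018,0,0,0,-1],[0,-0.02,0.018,0,0,0,-1],[0,-0.02,0.018,0,0,0,-1]])

```text
time_s: 7.9
ee_pos: [0.5505, -0.0186, 0.0948]
eef_rot: [2.356, -0.003, 0.125]
force: [0.4, 0.0, -6.2]
grip_width: 0.0554
grip_force: 55.0
```

>>> jog_arm(motion=[[0,0,0,0,0,0,-1],[0,0,0,0,0,0,-1]])

```text
time_s: 8.1
ee_pos: [0.5506, -0.0184, 0.0961]
eef_rot: [2.355, -0.002, 0.127]
force: [-0.9, 0.8, -6.9]
grip_width: 0.0554
grip_force: 55.0
```

```bash
python3 -c "
from h import *
to(cr(0,-.0013,.0833),-np.pi/4)"
```

```text
t 8.1 tcp [ 0.5506 -0.0184  0.0961] q [ 0.25  0.54  1.67 -0.85  1.21  2.12] F [-0.9  0.8 -6.9] grip 0.0554 55.0
shift now [-0.0004 -0.0096  0.0086] turn [ 0.0016 -0.0006 -0.0024] shift after turn [-0.0004 -0.0096  0.0086]
```

>>> jog_arm(motion=[[0,-0.003,0.003,0.0016,0,-0.002,-1],[0,-0.002,0.002,0,0,0,-1],[0,-0.002,0.001,0,0,0,-1],[0,0,0,0,0,0,-1]])

```text
time_s: 8.5
ee_pos: [0.5503, -0.0171, 0.0862]
eef_rot: [2.355, -0.001, 0.13]
force: [0.9, 0.2, -4.6]
grip_width: 0.0556
grip_force: 55.0
```

>>> jog_arm(motion=[[0,-0.001,0.001,0,0,0,-1],[0,0,0,0,0,0,-1]])

```text
time_s: 8.7
ee_pos: [0.5503, -0.017, 0.0859]
eef_rot: [2.354, -0.001, 0.129]
force: [-8.1, 3.9, 8.2]
grip_width: 0.0557
grip_force: 55.0
```

>>> jog_arm(motion=[[0,-0.0007,0.0007,0,0,0,-1],[0,0,0,0,0,0,-1]])

```text
time_s: 8.9
ee_pos: [0.5503, -0.0169, 0.0858]
eef_rot: [2.353, -0.002, 0.129]
force: [-12.6, 6.9, 18.2]
grip_width: 0.0558
grip_force: 55.0
```

>>> jog_arm(motion=[[0,0,0,0,0,0,-1],[0,0,0,0,0,0,-1]], squeeze=15)

```text
time_s: 9.1
ee_pos: [0.5503, -0.0169, 0.085]
eef_rot: [2.354, -0.001, 0.129]
force: [-8.4, 5.3, 10.1]
grip_width: 0.0557
grip_force: 15.0
```

>>> jog_arm(motion=[[0,0,0,0,0,0,-1],[0,0,0,0,0,0,-1]], squeeze=5)

```text
time_s: 9.3
ee_pos: [0.5505, -0.017, 0.0848]
eef_rot: [2.354, -0.001, 0.13]
force: [-3.8, 3.4, 6.8]
grip_width: 0.0557
grip_force: 5.0
```

```bash
python3 -c "
from h import *
to(cr(0,-.0013,.0833),-np.pi/4)"
```

```text
t 9.3 tcp [ 0.5505 -0.017   0.0848] q [ 0.25  0.55  1.68 -0.86  1.2   2.14] F [-3.8  3.4  6.8] grip 0.0557 5.0
shift now [-0.0004 -0.0006  0.0016] turn [ 0.0021 -0.0022  0.0001] shift after turn [-0.0004 -0.0006  0.0016]
```

>>> jog_arm(motion=[[0,0,0,0,0,0,0.25],[0,0,0,0,0,0,0.3],[0,0,0,0,0,0,0.4],[0,0,0,0,0,0,0.5],[0,0,0,0,0,0,0.55]])

```text
time_s: 9.8
ee_pos: [0.55, -0.0173, 0.0833]
eef_rot: [2.355, 0.0, 0.13]
force: [-0.2, 0.1, 0.0]
grip_width: 0.0726
grip_force: 0.0
```

```bash
python3 -c "
from h import *
to(cr(0,-.0013,.0833),-np.pi/4)
a=snap('top','t4.png');b=snap('side','s4.png')
H=np.zeros((480,800,3),np.uint8)
H[:, :400]=cv2.resize(b[200:320,250:350],(400,480),interpolation=2);H[:,400:]=cv2.resize(a[210:330,280:380],(400,480),interpolation=2)
cv2.imwrite('pics/c5.png',H[:,:,::-1])"
```

```text
t 9.8 tcp [ 0.55   -0.0173  0.0833] q [ 0.25  0.56  1.68 -0.86  1.2   2.14] F [-0.2  0.1  0. ] grip 0.0726 0.0
shift now [0.0001 0.0004 0.0003] turn [ 0.0012 -0.0008  0.0014] shift after turn [0.0001 0.0004 0.0003]
```

View pics/c5.png

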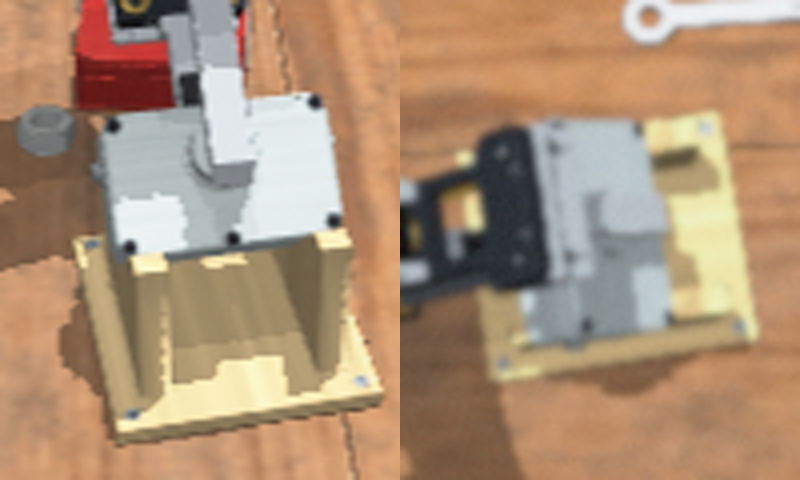

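Both views show the pair resting closed in the cradle, cover on top, boss near side px (306,241), floor on the left wall. I'll retract along the fingers.

>>> jog_arm(motion=[[0,0,-0.01,0,0,0,0.55],[0,0,-0.03,0,0,0,0.55],[0,0,-0.04,0,0,0,0.55],[0,0,-0.04,0,0,0,0.55],[0,0.035,-0.035,0,0,0,0.55]])

```text
time_s: 10.4
ee_pos: [0.5379, 0.0699, 0.2172]
eef_rot: [2.355, 0.004, 0.133]
force: [1.2, -0.5, 0.2]
grip_width: 0.0731
grip_force: 0.0
```

>>> jog_arm(motion=[[0,0.035,-0.03,0,0,0,0.4],[0,0.035,-0.02,0,0,0,0.4],[0,0.04,0,0.1,0,0,0.28],[0,0.02,0,0.14,0,0,0.28],[0,0,0,0.14,0,0,0.28]])

```text
time_s: 10.9
ee_pos: [0.5468, 0.0095, 0.347]
eef_rot: [2.741, -0.006, 0.13]
force: [-1.2, 0.4, -0.0]
grip_width: 0.0602
grip_force: 0.0
```

```bash
python3 -c "
from h import *
to(cr(0,-.0707,.179),np.pi/4)"
```

```text
t 10.9 tcp [0.5468 0.0095 0.347 ] q [ 0.14  0.23  1.34 -0.4   1.58  1.58] F [-1.2  0.4 -0. ] grip 0.0602 0.0
shift now [-0.0013  0.0237  0.1925] turn [ 1.1863 -0.0053  0.0037] shift after turn [-1.000e-04  1.873e-01  5.020e-02]
```

>>> jog_arm(motion=[[0,0,0,0.14,0,0,0.28],[0,0,0,0.14,0,0,0.28],[0,0,0,0.14,0,0,0.28],[0,0,0,0.14,0,0,0.28],[0,0,0,0.14,0,0,0.28]])

```text
time_s: 11.4
ee_pos: [0.5465, 0.0103, 0.345]
eef_rot: [-2.842, -0.002, 0.131]
force: [0.1, 0.7, -0.4]
grip_width: 0.0601
grip_force: 0.0
```

>>> jog_arm(motion=[[0,0,0,0.14,0,0,0.28],[0,0,0,0.14,0,0,0.28],[0,0,0,0.14,0,0,0.28],[0,0,0,0.066,0,0,0.28],[0,0,0,0,0,0,0.28]])

```text
time_s: 11.9
ee_pos: [0.5464, 0.0092, 0.3424]
eef_rot: [-2.36, 0.003, 0.129]
force: [-0.5, 0.4, -0.0]
grip_width: 0.0601
grip_force: 0.0
```

```bash
python3 -c "
from h import *
to(cr(0,-.0707,.179),np.pi/4)"
```

```text
t 11.9 tcp [0.5464 0.0092 0.3424] q [-0.37  0.38  1.28  0.7   1.85  1.14] F [-0.5  0.4 -0. ] grip 0.0601 0.0
shift now [0.0006 0.1837 0.0479] turn [ 0.0034  0.0026 -0.0012] shift after turn [0.0003 0.1838 0.0472]
```

>>> jog_arm(motion=[[0,0.045,0.012,0.0034,0.0026,0,0.28],[0,0.046,0.012,0,0,0,0.28],[0,0.046,0.012,0,0,0,0.28],[0,0.046,0.012,0,0,0,0.28],[0,0,0,0,0,0,0.28]])

```text
time_s: 12.4
ee_pos: [0.5579, -0.0862, 0.176]
eef_rot: [-2.357, 0.005, 0.128]
force: [-0.0, 1.6, -0.3]
grip_width: 0.0602
grip_force: 0.0
```

```bash
python3 -c "
from h import *
to(cr(0,0,.1086),np.pi/4)
a=snap('top','t5.png');b=snap('side','s5.png')
for n,im,x0,y0 in(('top',a,280,210),('side',b,250,200)):
    for P in(cr(0,-.0078,.1164),):
        print(n,proj(n,P).round(1), ((proj(n,P)-[x0,y0])*4).round())
H=np.zeros((480,800,3),np.uint8)
H[:, :400]=cv2.resize(b[200:320,250:350],(400,480),interpolation=2);H[:,400:]=cv2.resize(a[210:330,280:380],(400,480),interpolation=2)
cv2.imwrite('pics/c6.png',H[:,:,::-1])"
```

```text
t 12.4 tcp [ 0.5579 -0.0862  0.176 ] q [-0.5   0.61  1.34  0.61  1.7   0.87] F [-0.   1.6 -0.3] grip 0.0602 0.0
shift now [ 0.0014 -0.002   0.0972] turn [ 0.0008  0.0032 -0.0038] shift after turn [ 0.0011 -0.002   0.0972]
top [[335.2 264.8]] [[221. 219.]]
side [[305.6 237.6]] [[223. 150.]]
```

View pics/c6.png

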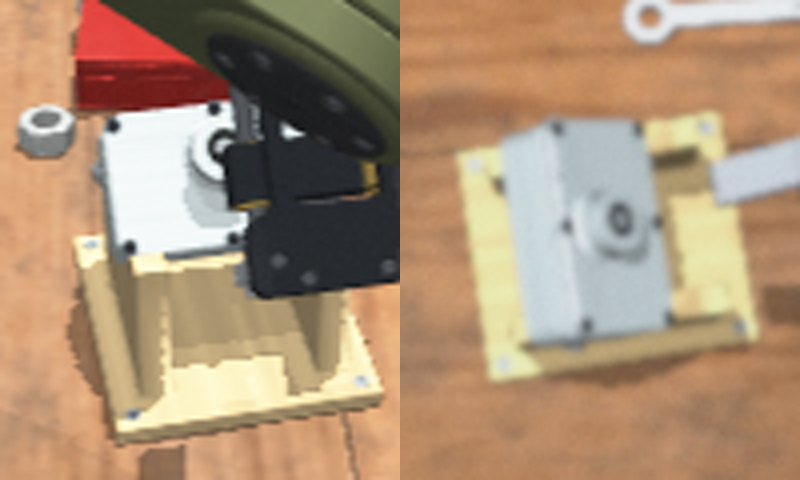

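The boss end sits at top crop (621,219) and side crop (224,148). My predictions were (621,219) and (223,150), so it's within 1 mm. I'll go in.

>>> jog_arm(motion=[[0.001,-0.002,0.025,0.001,0.003,-0.004,0.28],[0,0,0.025,0,0,0,0.28],[0,0,0.02,0,0,0,0.28],[0,0,0.012,0,0,0,0.28],[0,0,0,0,0,0,0.28]])

```text
time_s: 13.0
ee_pos: [0.5529, -0.0249, 0.1249]
eef_rot: [-2.359, -0.008, 0.131]
force: [0.1, -0.9, 1.2]
grip_width: 0.0601
grip_force: 0.0
```

```bash
python3 -c "
from h import *
to(cr(0,0,.1086),np.pi/4)"
```

```text
t 13.0 tcp [ 0.5529 -0.0249  0.1249] q [-0.42  0.61  1.47  0.65  1.54  0.84] F [ 0.1 -0.9  1.2] grip 0.0601 0.0
shift now [-0.0019  0.0053  0.0177] turn [ 0.0024 -0.0034  0.0075] shift after turn [-0.0018  0.0054  0.0177]
```

>>> jog_arm(motion=[[-0.002,0.005,0.003,0.002,-0.003,0.0075,0.28],[0,0,0,0,0,0,0.28]])

```text
time_s: 13.2
ee_pos: [0.551, -0.0287, 0.1184]
eef_rot: [-2.356, 0.001, 0.125]
force: [0.2, -0.5, -0.5]
grip_width: 0.0604
grip_force: 0.0
```

```bash
python3 -c "
from h import *
to(cr(0,0,.1086),np.pi/4)"
```

```text
t 13.2 tcp [ 0.551  -0.0287  0.1184] q [-0.42  0.62  1.47  0.65  1.54  0.84] F [ 0.2 -0.5 -0.5] grip 0.0604 0.0
shift now [ 0.0005 -0.0018  0.0156] turn [-0.0001 -0.0017 -0.0028] shift after turn [ 0.0005 -0.0018  0.0156]
```

>>> jog_arm(motion=[[0,-0.0015,0.008,0,-0.002,-0.003,0.28],[0,0,0.004,0,0,0,0.28],[0,0,0.002,0,0,0,0.28],[0,0,0,0,0,0,0.28]])

```text
time_s: 13.6
ee_pos: [0.5494, -0.017, 0.109]
eef_rot: [-2.355, 0.001, 0.129]
force: [0.4, 0.1, 0.3]
grip_width: 0.0601
grip_force: 0.0
```

```bash
python3 -c "
from h import *
to(cr(0,0,.1086),np.pi/4)"
```

```text
t 13.6 tcp [ 0.5494 -0.017   0.109 ] q [-0.41  0.62  1.49  0.66  1.52  0.83] F [0.4 0.1 0.3] grip 0.0601 0.0
shift now [0.0006 0.     0.0006] turn [-0.0007  0.0012  0.0003] shift after turn [0.0006 0.     0.0006]
```

>>> jog_arm(motion=[[0,0,0,0,0,0,0],[0,0,0,0,0,0,-0.2],[0,0,0,0,0,0,-0.3],[0,0,0,0,0,0,-1],[0,0,0,0,0,0,-1]], squeeze=8)

```text
time_s: 14.1
ee_pos: [0.5495, -0.0165, 0.1102]
eef_rot: [-2.354, -0.0, 0.13]
force: [-1.7, 5.1, 7.6]
grip_width: 0.0318
grip_force: 8.0
```

>>> jog_arm(motion=[[0,0,0,0,0,0,-1],[0,0,0,0,0,0,-1]], squeeze=40)

```text
time_s: 14.3
ee_pos: [0.5495, -0.0164, 0.1102]
eef_rot: [-2.354, -0.0, 0.13]
force: [-1.5, 5.1, 7.6]
grip_width: 0.0309
grip_force: 40.0
```

```bash
python3 -c "
from h import *
to(cr(0,0,.1086),np.pi/4)"
```

```text
t 14.3 tcp [ 0.5495 -0.0164  0.1102] q [-0.41  0.62  1.49  0.66  1.52  0.83] F [-1.5  5.1  7.6] grip 0.0309 40.0
shift now [0.0005 0.0012 0.0011] turn [-0.0026  0.001   0.0015] shift after turn [0.0005 0.0012 0.0011]
```

>>> jog_arm(motion=[[0,-0.0013,0,0,0,0,-1],[0,0,0,0,0,0,-1]])

```text
time_s: 14.5
ee_pos: [0.5494, -0.0162, 0.1102]
eef_rot: [-2.356, 0.0, 0.129]
force: [-0.2, 0.5, -0.1]
grip_width: 0.0309
grip_force: 40.0
```

Force is relieved. Lifting straight along the cover normal, slowly.

>>> jog_arm(motion=[[0,0,-0.001,0,0,0,-1],[0,0,-0.002,0,0,0,-1],[0,0,0,0,0,0,-1]])

```text
time_s: 14.8
ee_pos: [0.5496, -0.0184, 0.1123]
eef_rot: [-2.355, 0.001, 0.129]
force: [-0.3, 3.3, -0.7]
grip_width: 0.031
grip_force: 40.0
```

>>> jog_arm(motion=[[0,0,-0.002,0,0,0,-1],[0,0,-0.003,0,0,0,-1],[0,0,-0.003,0,0,0,-1],[0,0,0,0,0,0,-1]])

```text
time_s: 15.2
ee_pos: [0.5506, -0.0244, 0.1183]
eef_rot: [-2.356, -0.0, 0.129]
force: [-0.9, 2.4, 1.9]
grip_width: 0.031
grip_force: 40.0
```

```bash
python3 -c "
from h import *
to(cr(0,-.02,.1286),np.pi/4)
a=snap('top','t6.png');b=snap('side','s6.png')
H=np.zeros((480,800,3),np.uint8)
H[:, :400]=cv2.resize(b[200:320,250:350],(400,480),interpolation=2);H[:,400:]=cv2.resize(a[210:330,280:380],(400,480),interpolation=2)
cv2.imwrite('pics/c7.png',H[:,:,::-1])"
```

```text
t 15.2 tcp [ 0.5506 -0.0244  0.1183] q [-0.42  0.61  1.48  0.65  1.54  0.84] F [-0.9  2.4  1.9] grip 0.031 40.0
shift now [ 0.0004  0.0013 -0.0158] turn [-0.0003  0.0004  0.0006] shift after turn [ 0.0005  0.0013 -0.0158]
```

View pics/c7.png

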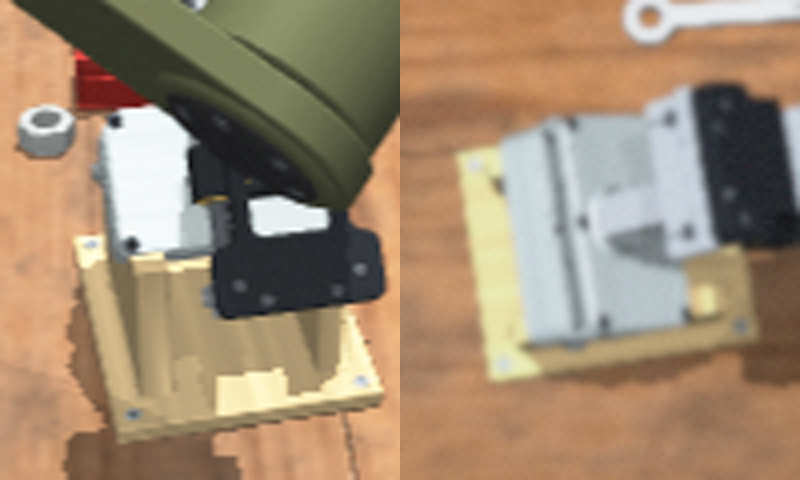

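The gap along the joint line is opening evenly (top crop x≈575). The housing is staying put, and the cover's edge is sliding lightly on the right wall. I'll ease off that wall and continue out.

>>> jog_arm(motion=[[0,-0.002,-0.004,0,0,0,-1],[0,-0.002,-0.01,0,0,0,-1],[0,0,-0.02,0,0,0,-1],[0,0,-0.03,0,0,0,-1],[0,-0.01,-0.03,0,0,0,-1]])

```text
time_s: 15.8
ee_pos: [0.5575, -0.0817, 0.1947]
eef_rot: [-2.356, 0.002, 0.128]
force: [1.1, -0.8, -2.3]
grip_width: 0.0306
grip_force: 40.0
```

>>> jog_arm(motion=[[0,-0.025,-0.025,0,0,0,-1],[0,-0.025,-0.025,0,0,0,-1],[0,-0.01,-0.01,0,0,0,-1],[0,0,0,0,0,0,-1]])

```text
time_s: 16.2
ee_pos: [0.558, -0.0806, 0.2806]
eef_rot: [-2.358, -0.002, 0.129]
force: [-0.8, -0.1, -3.2]
grip_width: 0.0309
grip_force: 40.0
```

```bash
python3 -c "
from h import *
B=R.from_euler('z',-.122)
to(np.array([.531,-.292,.15])+B.apply([0,.01,0]),0,-.122)
a=snap('top','t7.png')
cv2.imwrite('pics/c8.png',cv2.resize(a[200:340,270:510],(800,467),interpolation=2)[:,:,::-1])"
```

```text
t 16.2 tcp [ 0.558  -0.0806  0.2806] q [-0.49  0.51  1.24  0.64  1.85  0.99] F [-0.8 -0.1 -3.2] grip 0.0309 40.0
shift now [-0.0518  0.2312 -0.0463] turn [-0.7798  0.0958  0.2385] shift after turn [-0.0011  0.2031  0.1306]
```

View pics/c8.png

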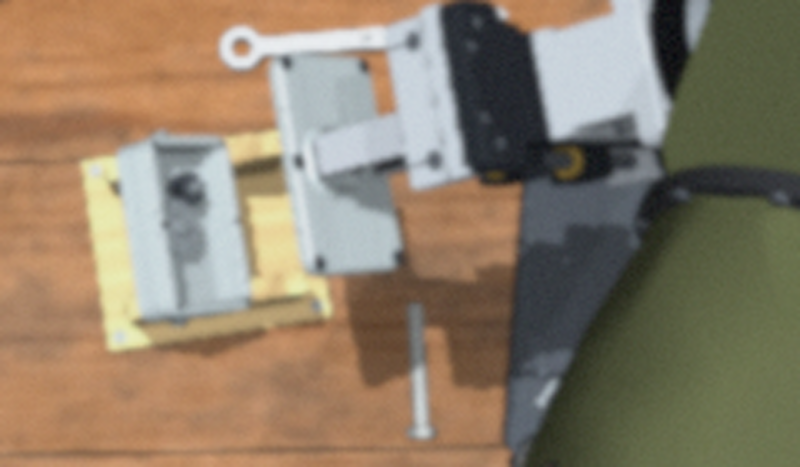

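The housing lies open in the cradle with the pinion and gear inside (crop ~(185,190) and (185,235)), and the cover is held. I'll level it and carry it to the tray.

>>> jog_arm(motion=[[0,0.01,-0.01,-0.13,0.016,0.04,-1],[0,0.01,0,-0.13,0.016,0.04,-1],[0,0.01,0,-0.13,0.016,0.04,-1],[0,0.01,0,-0.13,0.016,0.04,-1],[0,0.02,0,-0.13,0.016,0.04,-1]])

```text
time_s: 16.75
ee_pos: [0.5592, -0.1392, 0.2573]
eef_rot: [-3.014, 0.018, -0.082]
force: [0.2, 0.0, -3.2]
grip_width: 0.0308
grip_force: 40.0
```

>>> jog_arm(motion=[[0,0.02,0,-0.13,0.016,0.039,-1],[0,0.02,0,0,0,0,-1],[0,0.03,0,0,0,0,-1],[0,0.02,0,0,0,0,-1],[0,0,0,0,0,0,-1]])

```text
time_s: 17.25
ee_pos: [0.5482, -0.2303, 0.2534]
eef_rot: [-3.139, 0.008, -0.124]
force: [-0.2, -0.4, -2.5]
grip_width: 0.0305
grip_force: 40.0
```

```bash
python3 -c "
from h import *
B=R.from_euler('z',-.122)
to(np.array([.531,-.292,.04])+B.apply([0,.01,0]),0,-.122)"
```

```text
t 17.25 tcp [ 0.5482 -0.2303  0.2534] q [-0.46  0.38  1.31 -0.    1.46  1.24] F [-0.2 -0.4 -2.5] grip 0.0305 40.0
shift now [-0.0079  0.0538  0.2134] turn [-0.0022  0.0077 -0.0016] shift after turn [-0.0096  0.0533  0.2134]
```

>>> jog_arm(motion=[[-0.005,0.025,0.01,-0.002,0.008,-0.002,-1],[-0.005,0.028,0.02,0,0,0,-1],[0,0,0.04,0,0,0,-1],[0,0,0.04,0,0,0,-1],[0,0,0.04,0,0,0,-1]])

```text
time_s: 17.75
ee_pos: [0.5327, -0.2791, 0.103]
eef_rot: [-3.141, -0.002, -0.119]
force: [-0.1, -0.3, -2.4]
grip_width: 0.0309
grip_force: 40.0
```

>>> jog_arm(motion=[[0,0,0.03,0,0,0,-1],[0,0,0.015,0,0,0,-1],[0,0,0,0,0,0,-1]])

```text
time_s: 18.05
ee_pos: [0.5326, -0.279, 0.0586]
eef_rot: [-3.14, -0.0, -0.119]
force: [-0.2, 0.1, -2.3]
grip_width: 0.0307
grip_force: 40.0
```

```bash
python3 -c "
from h import *
B=R.from_euler('z',-.122)
to(np.array([.531,-.292,.02])+B.apply([0,.01,0]),0,-.122)
a=snap('top','t8.png');b=snap('side','s8.png')
H=np.zeros((480,800,3),np.uint8)
H[:, :400]=cv2.resize(b[330:450,270:370],(400,480),interpolation=2);H[:,400:]=cv2.resize(a[220:340,400:500],(400,480),interpolation=2)
cv2.imwrite('pics/c9.png',H[:,:,::-1])"
```

```text
t 18.05 tcp [ 0.5326 -0.279   0.0586] q [-0.54  0.56  1.51  0.    1.07  1.15] F [-0.2  0.1 -2.3] grip 0.0307 40.0
shift now [-0.0001  0.0031  0.0386] turn [-0.0013 -0.      0.0026] shift after turn [-0.0001  0.0031  0.0386]
```

View pics/c9.png

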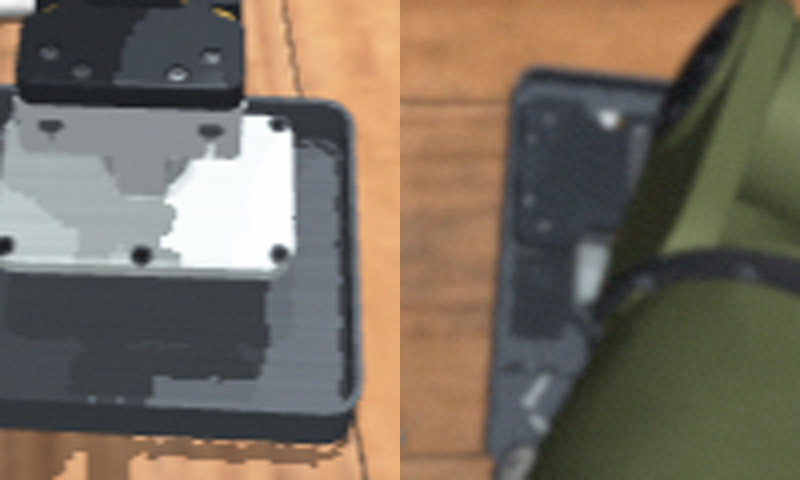

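The cover hovers level inside the bay's outline, with its right edge at side crop (290,270) and the bay wall at 350. I'll lower it.

>>> jog_arm(motion=[[0,0.003,0.015,0,0,0.002,-1],[0,0,0.012,0,0,0,-1],[0,0,0.006,0,0,0,-1],[0,0,0,0,0,0,-1]])

```text
time_s: 18.55
ee_pos: [0.533, -0.2829, 0.0271]
eef_rot: [-3.142, -0.003, -0.122]
force: [-0.7, -0.1, -3.0]
grip_width: 0.0307
grip_force: 40.0
```

>>> jog_arm(motion=[[0,0,0.002,0,0,0,-1],[0,0,0,0,0,0,-1]])

```text
time_s: 18.75
ee_pos: [0.5337, -0.2832, 0.0264]
eef_rot: [3.141, -0.005, -0.122]
force: [-0.1, -0.5, -2.2]
grip_width: 0.031
grip_force: 40.0
```

>>> jog_arm(motion=[[0,0,0.0015,0,0,0,-1],[0,0,0,0,0,0,-1]])

```text
time_s: 18.95
ee_pos: [0.5336, -0.2832, 0.0248]
eef_rot: [3.141, -0.005, -0.122]
force: [-0.6, -0.5, -2.2]
grip_width: 0.0309
grip_force: 40.0
```

>>> jog_arm(motion=[[0,0,0.0015,0,0,0,-1],[0,0,0,0,0,0,-1]])

```text
time_s: 19.15
ee_pos: [0.5335, -0.2832, 0.0231]
eef_rot: [3.141, -0.004, -0.122]
force: [-0.7, -0.5, -2.4]
grip_width: 0.0309
grip_force: 40.0
```

>>> jog_arm(motion=[[0,0,0.0015,0,0,0,-1],[0,0,0,0,0,0,-1]])

```text
time_s: 19.35
ee_pos: [0.5335, -0.2831, 0.0216]
eef_rot: [3.141, -0.004, -0.122]
force: [-0.7, 0.3, -3.0]
grip_width: 0.0306
grip_force: 40.0
```

>>> jog_arm(motion=[[0,0,0.0012,0,0,0,-1],[0,0,0,0,0,0,-1]])

```text
time_s: 19.55
ee_pos: [0.5337, -0.2833, 0.0208]
eef_rot: [3.141, -0.005, -0.122]
force: [-0.2, 0.6, 0.6]
grip_width: 0.0311
grip_force: 40.0
```

Contact at z≈0.0207, as predicted. I'll release gently and retreat.

>>> jog_arm(motion=[[0,0,0.0005,0,0,0,-1],[0,0,0,0,0,0,-1]], squeeze=8)

```text
time_s: 19.75
ee_pos: [0.5338, -0.2835, 0.0205]
eef_rot: [3.14, -0.005, -0.122]
force: [-1.8, -1.1, 3.8]
grip_width: 0.0314
grip_force: 8.0
```

>>> jog_arm(motion=[[0,0,0,0,0,0,-0.25],[0,0,0,0,0,0,-0.1],[0,0,0,0,0,0,0.1],[0,0,0,0,0,0,0.2],[0,0,0,0,0,0,0.2]])

```text
time_s: 20.25
ee_pos: [0.5335, -0.2832, 0.02]
eef_rot: [3.141, -0.004, -0.122]
force: [-0.7, 0.5, 0.2]
grip_width: 0.0562
grip_force: 0.0
```

>>> jog_arm(motion=[[0,0,-0.01,0,0,0,0.2],[0,0,-0.03,0,0,0,0.2],[0,0,-0.04,0,0,0,0.2],[0,0,-0.04,0,0,0,0.2],[0,0,-0.04,0,0,0,0.2]])

```text
time_s: 20.75
ee_pos: [0.5327, -0.2828, 0.1826]
eef_rot: [3.141, -0.005, -0.122]
force: [0.6, 0.7, 0.2]
grip_width: 0.056
grip_force: 0.0
```

>>> jog_arm(motion=[[-0.02,0,-0.04,0,0,0,0.2],[-0.03,0,-0.03,0,0,0,0.2],[-0.04,0,0,0,0,0,0.2],[-0.02,0,0,0,0,0,0.2],[0,0,0,0,0,0,0.2]])

```text
time_s: 21.25
ee_pos: [0.4218, -0.2694, 0.2511]
eef_rot: [3.14, -0.006, -0.123]
force: [-0.3, 0.9, -0.4]
grip_width: 0.0566
grip_force: 0.0
```

```bash
python3 -c "
from h import *
to([.4,-.3,.3],0,-.122)
a=snap('top','t9.png');b=snap('side','s9.png')
H=np.zeros((480,800,3),np.uint8)
H[:, :400]=cv2.resize(b[220:460,230:430],(400,480),interpolation=2);H[:,400:]=cv2.resize(a[200:440,300:500],(400,480),interpolation=2)
cv2.imwrite('pics/c10.png',H[:,:,::-1])"
```

```text
t 21.25 tcp [ 0.4218 -0.2694  0.2511] q [-0.64  0.15  1.6   0.    1.39  1.05] F [-0.3  0.9 -0.4] grip 0.0566 0.0
shift now [-0.0176  0.0332 -0.0489] turn [ 0.0018 -0.0061 -0.0011] shift after turn [-0.0179  0.0331 -0.0489]
```

View pics/c10.png

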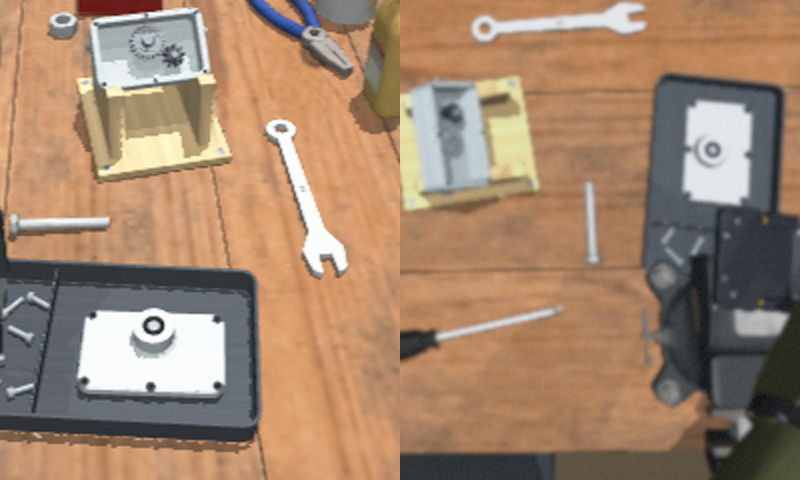

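The cover lies flat, boss up, centred in the large bay. The housing is open in the cradle with its gear on the shaft, the tools are unmoved, and the arm is clear.

```bash
python3 -c "
from station import ctrl
print(ctrl.hand_in())"
```

```text
the job is handed in; nothing more can be done
None
```

I turned the gearbox over closed and laid it back in the cradle, set the cover flat and boss up in the tray's large bay, and handed the job in at about 21 s; the last pictures show the open housing with its gear inside and the tools in place, but no verdict came back.

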